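Hold the damp box open for the waiting disc

TASK

A single clay disc is waiting on the table in front (the pull-bar side) of one of the three lidded damp boxes. Lift the lid of that box by its pull bar and hold it open at 60 degrees (give or take 6) with the gripper so that I can put the disc in; finish while still holding the lid steady there, because it falls shut if let go. Keep the other two boxes shut, and do not shift or tip the disc, the mould or the bowl.

Things in the scene. Friction and masses are not known exactly. Their poses are not given: they have to be found in the camera images.
- box_a: The left (+y) of three identical fixed damp boxes: open wooden box 180 mm deep (its x) by 190 mm wide (its y), 90 mm high, walls 10 mm. Origin: centre of its underside, on the table. Its front, where the lid's pull bar is, faces its own -x, roughly towards the robot; its z is up.
- lid_a (a joint): Opening angle of the lid of box_a, rad: 0 shut (lying level on the box), 1.047 is 60 degrees; the front edge swings up and back about the hinge on the box's rear (+x) top edge; stop at 1.9. Plywood lid 180 x 190 x 12 mm with its bar, 0.28 to 0.56 kg, its underside 0.5 mm above the box. Nearly frictionless hinge: it falls shut when let go.
- lid_a_bar (a point): Middle of the steel pull bar of lid_a: a round bar 12 mm thick, 120 mm long, parallel to the hinge (box's y), carried by a round arm at each end 45 mm ahead of the lid's front edge, level with the lid's mid-thickness (about 97 mm above the table when shut). Free gap of 39 mm between bar and lid edge. It swings with the lid, 225 mm from the hinge point.
- lid_a_hinge (a point): Point beside the hinge line of lid_a, mid-width at the lid's rear edge, mid-thickness; 6 mm above the hinge line itself, which runs along the box's y.
- box_b: The middle of three identical fixed damp boxes: open wooden box 180 mm deep (its x) by 190 mm wide (its y), 90 mm high, walls 10 mm. Origin: centre of its underside, on the table. Its front, where the lid's pull bar is, faces its own -x, roughly towards the robot; its z is up.
- lid_b (a joint): Opening angle of the lid of box_b, rad: 0 shut (lying level on the box), 1.047 is 60 degrees; the front edge swings up and back about the hinge on the box's rear (+x) top edge; stop at 1.9. Plywood lid 180 x 190 x 12 mm with its bar, 0.28 to 0.56 kg, its underside 0.5 mm above the box. Nearly frictionless hinge: it falls shut when let go.
- lid_b_bar (a point): Middle of the steel pull bar of lid_b: a round bar 12 mm thick, 120 mm long, parallel to the hinge (box's y), carried by a round arm at each end 45 mm ahead of the lid's front edge, level with the lid's mid-thickness (about 97 mm above the table when shut). Free gap of 39 mm between bar and lid edge. It swings with the lid, 225 mm from the hinge point.
- lid_b_hinge (a point): Point beside the hinge line of lid_b, mid-width at the lid's rear edge, mid-thickness; 6 mm above the hinge line itself, which runs along the box's y.
- box_c: The right (-y) of three identical fixed damp boxes: open wooden box 180 mm deep (its x) by 190 mm wide (its y), 90 mm high, walls 10 mm. Origin: centre of its underside, on the table. Its front, where the lid's pull bar is, faces its own -x, roughly towards the robot; its z is up.
- lid_c (a joint): Opening angle of the lid of box_c, rad: 0 shut (lying level on the box), 1.047 is 60 degrees; the front edge swings up and back about the hinge on the box's rear (+x) top edge; stop at 1.9. Plywood lid 180 x 190 x 12 mm with its bar, 0.28 to 0.56 kg, its underside 0.5 mm above the box. Nearly frictionless hinge: it falls shut when let go.
- lid_c_bar (a point): Middle of the steel pull bar of lid_c: a round bar 12 mm thick, 120 mm long, parallel to the hinge (box's y), carried by a round arm at each end 45 mm ahead of the lid's front edge, level with the lid's mid-thickness (about 97 mm above the table when shut). Free gap of 39 mm between bar and lid edge. It swings with the lid, 225 mm from the hinge point.
- lid_c_hinge (a point): Point beside the hinge line of lid_c, mid-width at the lid's rear edge, mid-thickness; 6 mm above the hinge line itself, which runs along the box's y.
- disc: The one pressed clay disc standing by itself: solid, 110 mm diameter, 35 mm high, 0.5 kg, relief on top, on the table in front of one of the three boxes, its centre about 190 mm ahead (box's -x) of that box's origin. Origin: centre of its underside. (More discs lie on wooden trays beyond the boxes, on their hinge side: scenery.)
- mould: Bystander: wooden press mould, 90 x 90 x 20 mm plate with a round stub handle 26 mm across on top, 45 mm high in all, in front of another box. Origin: centre of its underside.
- bowl: Bystander: white ceramic bowl, 100 mm across the rim, 40 mm high, empty, in front of the remaining box. Origin: centre of its underside.
Things that resemble listed ones, but are neither listed nor needed, are in the scene too. Leave any blue or red look-alike of the disc alone.

How it is judged (in metres and radians):
At the end, for the whole second after the job is handed in: The lid of the box with the disc in front of it stands at 60 degrees (54 to 66), still (below 0.05 rad/s), with the gripper's fingers bearing on it (over 0.3 N); the other two lids are shut (below 0.05 rad) ((((y of disc in the frame of box_a between -0.07 and 0.07 m and x of disc in the frame of box_a between -0.26 and -0.12 m) and value of joint lid_a between 0.942 and 1.152 rad and velocity of joint lid_a between -0.05 and 0.05 rad/s and contact force between the fingers and lid_a above 0.3 N and value of joint each of lid_b, lid_c below 0.05 rad) or ((y of disc in the frame of box_b between -0.07 and 0.07 m and x of disc in the frame of box_b between -0.26 and -0.12 m) and value of joint lid_b between 0.942 and 1.152 rad and velocity of joint lid_b between -0.05 and 0.05 rad/s and contact force between the fingers and lid_b above 0.3 N and value of joint each of lid_a, lid_c below 0.05 rad) or ((y of disc in the frame of box_c between -0.07 and 0.07 m and x of disc in the frame of box_c between -0.26 and -0.12 m) and value of joint lid_c between 0.942 and 1.152 rad and velocity of joint lid_c between -0.05 and 0.05 rad/s and contact force between the fingers and lid_c above 0.3 N and value of joint each of lid_a, lid_b below 0.05 rad))); the arm keeps its last pose, push and grip.
It fails at once if a lid of a box without the disc is raised (over 0.15 rad) ((not (y of disc in the frame of box_a between -0.07 and 0.07 m and x of disc in the frame of box_a between -0.26 and -0.12 m) and value of joint lid_a above 0.15 rad) or (not (y of disc in the frame of box_b between -0.07 and 0.07 m and x of disc in the frame of box_b between -0.26 and -0.12 m) and value of joint lid_b above 0.15 rad) or (not (y of disc in the frame of box_c between -0.07 and 0.07 m and x of disc in the frame of box_c between -0.26 and -0.12 m) and value of joint lid_c above 0.15 rad)).
It fails at once if the disc, mould or bowl is shifted by more than 25 mm or tipped by more than 0.3 rad (distance of any of disc, mould, bowl from where it was at the start of the episode above 0.025 m or angle between any of disc, mould, bowl's own z axis and vertical above 0.3 rad).
It also fails if it takes over 40 s, if anything falls off the work surface, if the arm or the gripper's body presses on something with over 40 N, if the wrist force passes 120 N, or if a joint passes its speed limit or range.

ROBOT

A 7-joint arm with a two-finger parallel gripper is mounted at the origin on the work surface. World frame = base frame: x ahead of the robot, y to its left, z up, the work surface at z = 0. Lengths are in m, angles in degrees, forces in N, time in s.
With the tool pointing down it reaches from about 0.425 to 0.95 m from the base axis. Payload 4.7 kg.
Tool frame: the origin (TCP) lies at the centre of the arm's flange, where the gripper is bolted on; the fingertips stand bot.tcp_to_tips ahead of it and the grasp point (between the pads) lies 164 mm ahead of it (bot.tcp_to_tips is the distance from the TCP to the fingertips, in m); z points along the fingers, y is the direction in which the jaws open and shut (so a half turn about z gives the same grasp; the last joint's range is limited). The gripper opens to 87 mm and grips with 3 to 60 N. Pads are 19 mm wide; open, the fingers measure 117 mm over their backs; the gripper's body (75 mm by 190 mm) begins 51 mm behind the grasp point.
Start: joints at [69.735, 26.849, -2.785, 87.806, 1.381, 65.374, -4.715], TCP at [0.215, -0.64, 0.405] pointing down, gripper open.
Joint ranges: [-148.3, 148.3], [-19.14, 114.17], [-79.39, 73.82], [5.75, 140.21], [-59.74, 239.74], [12.07, 113.84], [-152.46, 152.46]. Speed limits (degrees/s): [147.25, 147.25, 180, 180, 180, 180, 180].

INTERFACE

Orientations are given as a 3x3 rotation matrix whose columns are the frame's x, y, z axes.
In Python, from cell import bot, viewer, order, look_for, pinpoint gives the robot as it stands.
- The arm moves only by the tool step_arm, never from a script. Its argument "plan" is text: rows parted by semicolons, each of 6 numbers parted by spaces: the shift along the world's x, y, z in mm, then the turn, a rotation vector about the world's x, y, z in degrees. In form: dx dy dz rx ry rz; .... A call has 1 to 5 rows; each row is the pose to reach, as a shift and turn from the pose commanded when the call began; what a row does not reach only later rows make up. A row lasts 1/10 s, in which the tool goes at most 50 mm and 8.59 degrees, less where a joint would pass 70% of its speed; a pose out of reach is approached as far as the arm can. A call with a gripper value outside its range is refused whole. "gripper" is the closure, from 0 (fully open) to 1 (shut), set as the call begins (left out, the last holds). The fingers move at their own pace and stop on an object; "force" is the grip in N (left out, the last holds). Time passes only in rows, so rows that repeat a pose let the fingers close. It gives the time, the measured TCP pose, the force and the opening at its end, in the units of the state.
- bot.read_state(): the state, without advancing time (a new reading comes with each control period).
- viewer.read_camera(name): name is "side" or "top" or "wrist"; returns a dict with "pixels" (400x640x3 uint8, red, green, blue), "intrinsics" (3x3 intrinsics, pixels), "k1" (the pictures are not rectified: a ray, as slopes to the right and down, at radius r is drawn at 1 + k1 r^2 times it, then the intrinsics apply), "rvec" (rotation vector, rad) and "tvec" (3), from world to camera coordinates, as OpenCV has them; the wrist camera has in their place "mount" (4x4, takes a point from camera to tool coordinates, whose origin is the TCP and whose axes are the flange's). Camera axes: x right, y down, z forward; pixel columns grow to the right and rows downward; lengths in m; the calibration is good to about 2 mm. A picture is of the moment at which its call begins: read the wrist's pose just before it. There is no depth.
- order.job_done(): hands the job in, once; it reports no verdict.
Trained networks look in a picture, given as the dict that the camera call returned (one of the last four; its "shot" number tells which), for a name from the list of things; names that differ only in an ending like _2 or _b are one class to them, and where a whole thing is asked for, a point or a joint stands for the part that bears it (a point fixed in the world has none). Each returns a list of dicts, best first, with "score" (0 to 1); they miss things now and then, are a little off and sometimes report something else, mostly with a low value. They report only what shows in the picture. A call takes as long as a camera call. They do not tell look-alikes from the thing itself.
- look_for(picture, query): "box" ([left, top, right, bottom] in pixels, round what is visible of it).
- pinpoint(picture, query): "xy" ([column, row] in pixels: a listed point, or the origin of a listed thing).
The state is a dict: "clock": time; "joint_positions": joint angles; "joint_vel": joint speeds; "effort": joint torques, N m; "eef_pos": TCP position; "ee_rot": TCP orientation; "wrist_force": force on the tool from outside, world axes, zero at the start; "ft_torque": the same for the moment, N m; "finger_gap": opening from 0.0 (shut) to 1.0 (fully open).
Only numpy, scipy, OpenCV 4.12 (cv2) and the standard library are available. Lean on these libraries where they do the work, as an engineer would, in place of code of your own. Each camera call takes 0.05 s, during which the arm holds its last target. There are 200 camera calls.

## Working session

There is one attempt and no reset: what is moved stays moved. The work goes in short steps, Python scripts to look and compute and a tool call to move; the robot and the scene stay as the last step left them, time stands still between calls to the robot, and variables do not carry over. Pictures are saved under pics/ and viewed, about 8 in all and at most 12, crops included, and the job is handed in when it is done.

Besides the shell and the picture viewer there is one more tool, called after ">>>" as a command line: name --argument value ..., lists and objects as JSON in quotes. step_arm: Moves the arm, as the interface text tells. Its arguments: {"type":"object","properties":{"plan":{"type":"string"},"gripper":{"type":"number"},"force":{"type":"number"}},"required":["plan"]}

```bash
mkdir -p pics
cat > h.py <<'E'
import numpy as np, cv2
from cell import bot, viewer, order, look_for, pinpoint
def cam(n):
    p=viewer.read_camera(n); return p
def ray(p,xy,st=None):
    K=np.array(p["intrinsics"]); d=np.array([(xy[0]-K[0,2])/K[0,0],(xy[1]-K[1,2])/K[1,1]])
    u=d.copy()
    for _ in range(20): u=d/(1+p["k1"]*(u@u))
    v=np.array([u[0],u[1],1.])
    if "rvec" in p:
        R=cv2.Rodrigues(np.array(p["rvec"],float))[0]; o=-R.T@np.array(p["tvec"],float).ravel(); v=R.T@v
    else:
        M=np.array(p["mount"]); E=np.array(st["ee_rot"]); o=np.array(st["eef_pos"])+E@M[:3,3]; v=E@M[:3,:3]@v
    return o,v/np.linalg.norm(v)
def atz(p,xy,z,st=None):
    o,v=ray(p,xy,st); return o+v*(z-o[2])/v[2]
def save(p,n): cv2.imwrite(f"pics/{n}.png",p["pixels"][:,:,::-1])
E
python3 - <<'E'
from h import *
s=bot.read_state(); print(s["eef_pos"],s["ee_rot"],bot.tcp_to_tips)
Z={"disc":0,"mould":0,"bowl":0,"box_a":0,"lid_a_bar":.097,"lid_a_hinge":.0965}
for n in ("top","side"):
    p=cam(n); save(p,n)
    for q,z in Z.items():
        for r in pinpoint(p,q)[:6]:
            print(n,q,round(r["score"],2),np.round(r["xy"]),np.round(atz(p,r["xy"],z),3))
E
```

```text
[ 0.2153265  -0.63947953  0.40368459] [[ 9.47723057e-01  3.19093229e-01 -7.19423401e-04]
 [ 3.19094026e-01 -9.47721281e-01  1.83740153e-03]
 [-9.55104785e-05 -1.97091151e-03 -9.99998053e-01]] 0.1822
top disc 0.93 [319. 220.] [0.455 0.045 0.   ]
top disc 0.92 [461. 304.] [ 0.234 -0.31   0.   ]
top disc 0.79 [178. 283.] [0.303 0.408 0.   ]
top disc 0.77 [244. 302.] [0.254 0.24  0.   ]
top disc 0.7 [383. 242.] [ 0.396 -0.119  0.   ]
top disc 0.23 [324. 105.] [0.76  0.023 0.   ]
top mould 0.63 [236. 238.] [0.415 0.259 0.   ]
top bowl 0.9 [454. 237.] [ 0.404 -0.301  0.   ]
top bowl 0.5 [330. 105.] [0.76 0.01 0.  ]
top box_a 0.9 [460. 164.] [ 0.594 -0.329  0.   ]
top box_a 0.87 [213. 168.] [0.6   0.319 0.   ]
top box_a 0.55 [330. 152.] [0.633 0.012 0.   ]
top lid_a_bar 0.93 [218. 213.] [0.474 0.279 0.097]
side disc 0.81 [320. 220.] [0.453 0.031 0.   ]
side disc 0.78 [341. 196.] [ 0.409 -0.126  0.   ]
side disc 0.74 [359. 326.] [0.294 0.419 0.   ]
side disc 0.63 [386. 274.] [0.24  0.235 0.   ]
side disc 0.6 [394. 176.] [ 0.23  -0.314  0.   ]
side disc 0.59 [347. 172.] [ 0.408 -0.309  0.   ]
side mould 0.67 [315. 276.] [0.423 0.278 0.   ]
side bowl 0.71 [344. 172.] [ 0.417 -0.302  0.   ]
side box_a 0.78 [299. 163.] [ 0.601 -0.332  0.   ]
side box_a 0.57 [264. 211.] [0.642 0.019 0.   ]
side lid_a_bar 0.62 [296. 246.] [0.473 0.283 0.097]
side lid_a_hinge 0.56 [205. 252.] [0.684 0.356 0.097]
side lid_a_hinge 0.32 [320. 220.] [0.433 0.159 0.097]
```

View pics/top.png

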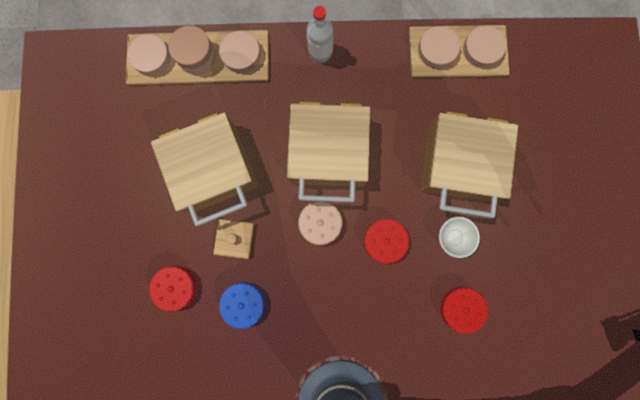

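View pics/side.png

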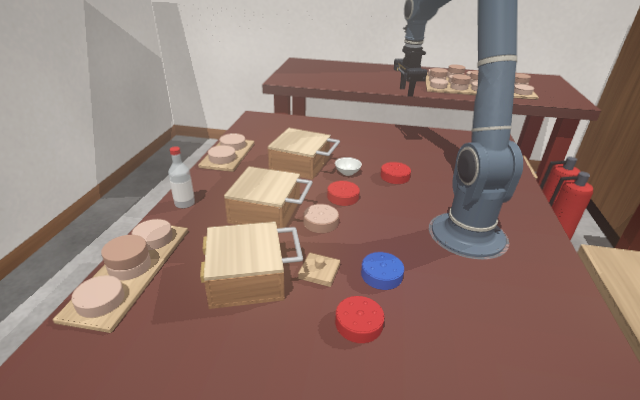

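The disc candidates in the top view:
- Clay disc at (320,222), the only uncoloured one on the table by itself.
- Red discs at (388,241), (172,289) and (465,310), and a blue one at (242,306): look-alikes.
- Discs on trays: scenery.

The clay disc at (320,222) fits and lies in front of the middle box, box_b. The mould (234,239) is in front of box_a and the bowl (459,238) in front of box_c. I'll confirm this in a crop.

Run:
```python
from h import *
p=cam("top"); c=p["pixels"][90:255,260:440,::-1]
cv2.imwrite("pics/crop.png",cv2.resize(c,None,fx=4,fy=4,interpolation=cv2.INTER_CUBIC))
f=lambda x,y,z:np.round(atz(p,(x,y),z),4)
print("bar",f(302,198,.097),f(353,201,.097))
print("lid",[f(*q,.103) for q in((290,103),(370,107),(369,183),(289,180))])
```

```text
bar [0.5039 0.0816 0.097 ] [ 0.4941 -0.0381  0.097 ]
lid [array([0.733 , 0.1061, 0.103 ]), array([ 0.7185, -0.0852,  0.103 ]), array([ 0.535 , -0.0765,  0.103 ]), array([0.5465, 0.1111, 0.103 ])]
```

View pics/crop.png

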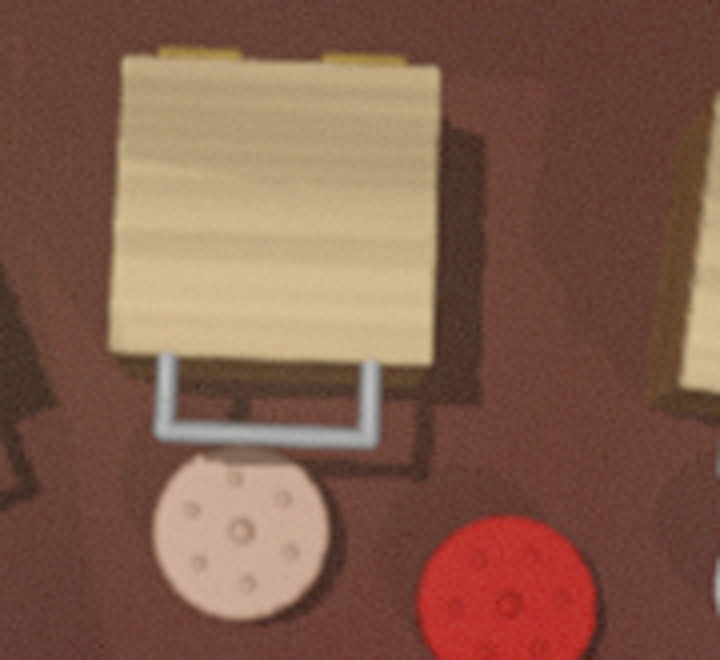

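The crop confirms it: the clay disc, with relief, lies right in front of box_b's bar, which runs from crop (165,432) to (372,440). The red look-alike is off to the right. I'll move above the bar.

>>> step_arm --plan "19 44 0 0 0 4.5; 38 88 0 0 0 9; 57 132 0 0 0 13.5; 76 176 0 0 0 18; 95 220 0 0 0 22.5" --gripper 0.5 --force 20

```text
clock: 1.25
eef_pos: [0.3109, -0.4178, 0.405]
ee_rot: [[0.751, 0.66, 0.0], [0.66, -0.751, -0.001], [-0.0, 0.001, -1.0]]
wrist_force: [1.2, 0.5, -0.2]
finger_gap: 0.632
```

>>> step_arm --plan "19 44 0 0 0 4.5; 38 88 0 0 0 9; 57 132 0 0 0 13.5; 76 176 0 0 0 18; 95 220 0 0 0 22.5"

```text
clock: 1.75
eef_pos: [0.4058, -0.1978, 0.4053]
ee_rot: [[0.442, 0.897, 0.001], [0.897, -0.442, -0.001], [-0.0, 0.001, -1.0]]
wrist_force: [-0.5, -0.6, 0.2]
finger_gap: 0.502
```

>>> step_arm --plan "19 44 0 0 0 4.5; 38 88 0 0 0 9; 57 132 0 0 0 13.5; 76 176 0 0 0 18; 94 221 0 0 0 22.9"

```text
clock: 2.25
eef_pos: [0.4999, 0.0229, 0.4052]
ee_rot: [[0.058, 0.998, 0.001], [0.998, -0.058, -0.001], [-0.0, 0.001, -1.0]]
wrist_force: [1.3, 0.6, -0.2]
finger_gap: 0.5
```

>>> step_arm --plan "0 0 0 0 0 0; 0 0 0 0 0 0; 0 0 0 0 0 0"

```text
clock: 2.55
eef_pos: [0.4992, 0.0201, 0.4046]
ee_rot: [[0.063, 0.998, -0.001], [0.998, -0.063, -0.001], [-0.001, -0.0, -1.0]]
wrist_force: [0.0, 0.3, -0.4]
finger_gap: 0.499
```

Run:
```python
from h import *
s=bot.read_state(); print(s["clock"],s["eef_pos"],np.round(s["ee_rot"],3).tolist(),s["finger_gap"],s["wrist_force"])
p=cam("wrist"); save(p,"w1")
for q in("lid_b_bar","lid_b_hinge"):
    for r in pinpoint(p,q)[:3]: print(q,r["score"],r["xy"],atz(p,r["xy"],.097,s))
np.savez("w1.npz",R=s["ee_rot"],t=s["eef_pos"])
```

```text
2.55 [0.49922939 0.02012727 0.40458436] [[0.063, 0.998, -0.001], [0.998, -0.063, -0.001], [-0.001, -0.0, -1.0]] 0.4987610781483348 [ 0.00581527  0.26589623 -0.36004893]
lid_b_bar 0.77 [319.0, 185.2] [0.50414067 0.02183731 0.097     ]
lid_b_hinge 0.61 [573.5, 185.3] [0.7275001  0.00794042 0.097     ]
```

View pics/w1.png

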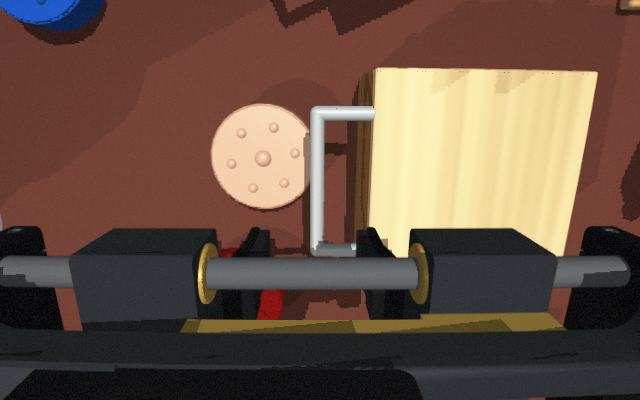

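The wrist view shows the bar at column 318, centred between the fingers at about 258 and 375, with the disc at (262,157) to its left. The bar is 2–5 mm further forward than the top view gave, so I'll descend with +2 mm in x and y.

>>> step_arm --plan "2 2 -35 0 0 0; 2 2 -70 0 0 0; 2 2 -100 0 0 0; 2 2 -125 0 0 0; 2 2 -142 0 0 0"

```text
clock: 3.2
eef_pos: [0.5008, 0.022, 0.261]
ee_rot: [[0.063, 0.998, -0.002], [0.998, -0.063, -0.0], [-0.001, -0.002, -1.0]]
wrist_force: [-0.6, -0.4, 0.3]
finger_gap: 0.5
```

>>> step_arm --plan "0 0 0 0 0 0; 0 0 0 0 0 0; 0 0 0 0 0 0; 0 0 0 0 0 0; 0 0 0 0 0 0" --gripper 1 --force 20

```text
clock: 3.7
eef_pos: [0.5022, 0.0232, 0.2638]
ee_rot: [[0.061, 0.998, 0.004], [0.998, -0.061, 0.0], [0.0, 0.004, -1.0]]
wrist_force: [7.6, -0.9, -1.1]
finger_gap: 0.127
```

>>> step_arm --plan "0 0 0 0 0 0; 0 0 0 0 0 0; 0 0 0 0 0 0; 0 0 0 0 0 0; 0 0 0 0 0 0"

```text
clock: 4.2
eef_pos: [0.5023, 0.0232, 0.2636]
ee_rot: [[0.061, 0.998, 0.003], [0.998, -0.061, -0.0], [0.0, 0.003, -1.0]]
wrist_force: [3.3, -1.5, 5.7]
finger_gap: 0.126
```

The gap is about 11 mm, so the bar is gripped. I'll lift along the arc, to 15° first.

>>> step_arm --plan "0.6 0 11.8 0 0 0; 1.9 -0.1 23.5 0 0 0; 3.7 -0.2 35.1 0 0 0; 6.2 -0.4 46.7 0 0 0; 9.3 -0.6 58 0 0 0"

```text
clock: 4.7
eef_pos: [0.5116, 0.0224, 0.321]
ee_rot: [[0.061, 0.998, 0.003], [0.998, -0.061, 0.001], [0.001, 0.003, -1.0]]
wrist_force: [7.1, -0.3, -4.6]
finger_gap: 0.132
```

Run:
```python
import numpy as np
f=lambda t:np.array([225*(1-np.cos(t))+6*np.sin(t),225*np.sin(t)-6*(1-np.cos(t))])
for a in(15,30,45):
    print(a)
    for k in range(1,6):
        d=f(np.radians(a+3*k))-f(np.radians(a)); print(np.round([d[0]*.998,-.061*d[0],d[1]],1))
```

```text
15
[ 3.6 -0.2 11.2]
[ 7.9 -0.5 22.2]
[12.6 -0.8 33. ]
[18.  -1.1 43.5]
[23.9 -1.5 53.7]
30
[ 6.4 -0.4  9.9]
[13.3 -0.8 19.4]
[20.7 -1.3 28.6]
[28.6 -1.7 37.3]
[36.9 -2.3 45.6]
45
[ 8.7 -0.5  7.9]
[17.9 -1.1 15.3]
[27.4 -1.7 22.2]
[37.3 -2.3 28.6]
[47.5 -2.9 34.5]
```

>>> step_arm --plan "3.6 -0.2 11.2 0 0 0; 7.9 -0.5 22.2 0 0 0; 12.6 -0.8 33 0 0 0; 18 -1.1 43.5 0 0 0; 23.9 -1.5 53.7 0 0 0"

```text
clock: 5.2
eef_pos: [0.5355, 0.0208, 0.374]
ee_rot: [[0.061, 0.998, 0.002], [0.998, -0.061, 0.001], [0.001, 0.002, -1.0]]
wrist_force: [8.9, -0.7, -6.9]
finger_gap: 0.128
```

>>> step_arm --plan "6.4 -0.4 9.9 0 0 0; 13.3 -0.8 19.4 0 0 0; 20.7 -1.3 28.6 0 0 0; 28.6 -1.7 37.3 0 0 0; 36.9 -2.3 45.6 0 0 0"

```text
clock: 5.7
eef_pos: [0.5715, 0.0187, 0.4195]
ee_rot: [[0.061, 0.998, -0.003], [0.998, -0.061, -0.0], [-0.0, -0.003, -1.0]]
wrist_force: [3.2, -0.2, -5.0]
finger_gap: 0.131
```

Run:
```python
from h import *
s=bot.read_state(); print(s["clock"],s["eef_pos"],np.round(s["ee_rot"],3).tolist(),s["finger_gap"],s["wrist_force"],s["ft_torque"])
p=cam("side"); cv2.imwrite("pics/s2.png",cv2.resize(p["pixels"][60:260,160:430,::-1],None,fx=2.9,fy=2.9))
```

```text
5.7 [0.57153766 0.01871863 0.41945971] [[0.061, 0.998, -0.003], [0.998, -0.061, -0.0], [-0.0, -0.003, -1.0]] 0.13121408054352532 [ 3.2458983  -0.16849861 -5.01732321] [-0.01197061 -0.56498949 -0.0488596 ]
```

View pics/s2.png

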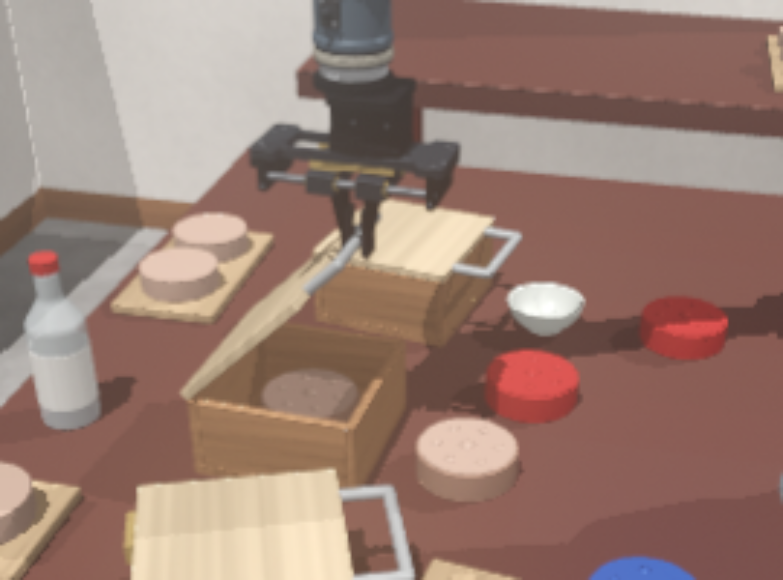

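The lid of box_b is partly open with its bar held between the fingers at (355,245). The disc at (467,455) has not moved and the other lids are shut. I'll go on to 60°, slowing at the end, then settle.

>>> step_arm --plan "8.7 -0.5 7.9 0 0 0; 17.9 -1.1 15.3 0 0 0; 27.4 -1.7 22.2 0 0 0; 37.3 -2.3 28.6 0 0 0; 47.5 -2.9 34.5 0 0 0"

```text
clock: 6.25
eef_pos: [0.6185, 0.016, 0.4557]
ee_rot: [[0.061, 0.998, -0.004], [0.998, -0.061, -0.001], [-0.002, -0.004, -1.0]]
wrist_force: [-2.6, -0.8, 2.3]
finger_gap: 0.133
```

>>> step_arm --plan "0 0 0 0 0 0; 0 0 0 0 0 0; 0 0 0 0 0 0; 0 0 0 0 0 0; 0 0 0 0 0 0"

```text
clock: 6.75
eef_pos: [0.6182, 0.016, 0.4555]
ee_rot: [[0.061, 0.998, -0.002], [0.998, -0.061, -0.001], [-0.001, -0.002, -1.0]]
wrist_force: [-4.2, -1.9, 4.1]
finger_gap: 0.13
```

Run:
```python
from h import *
from scipy.optimize import least_squares
s=bot.read_state(); print(s["clock"],s["eef_pos"],s["finger_gap"],s["wrist_force"],s["ft_torque"])
g=np.array(s["eef_pos"])+.164*np.array(s["ee_rot"])[:,2]; print("grasp",g)
for n in("side","top"):
    p=cam(n)
    if n=="side": cv2.imwrite("pics/s3.png",cv2.resize(p["pixels"][60:260,160:430,::-1],None,fx=2.9,fy=2.9))
    for q in("lid_b_bar","lid_b_hinge","disc"):
        for r in pinpoint(p,q)[:4]:
            o,v=ray(p,r["xy"]); w=o+v*(.018-o[1])/v[1] if n=="side" else o
            print(n,q,round(r["score"],2),r["xy"],"at y=.018" if n=="side" else "",np.round(w,3), np.round(atz(p,r["xy"],.0),3))
```

```text
6.75 [0.61817206 0.01599048 0.45553507] 0.12980481705553376 [-4.23691016 -1.89149399  4.09073557] [-0.43708536  0.92669507 -0.05458501]
grasp [0.61782906 0.01577282 0.29153557]
side lid_b_bar 0.79 [267.5, 130.8] at y=.018 [0.618 0.018 0.282] [ 0.814 -0.613  0.   ]
side lid_b_bar 0.38 [319.1, 273.9] at y=.018 [ 0.452  0.018 -0.24 ] [0.414 0.27  0.   ]
side lid_b_hinge 0.58 [233.7, 181.6] at y=.018 [0.736 0.018 0.098] [ 0.803 -0.139  0.   ]
side lid_b_hinge 0.41 [278.8, 137.7] at y=.018 [0.585 0.018 0.264] [ 0.744 -0.551  0.   ]
side disc 0.81 [317.9, 220.1] at y=.018 [ 0.463  0.018 -0.009] [0.461 0.03  0.   ]
side disc 0.71 [343.1, 197.5] at y=.018 [0.387 0.018 0.088] [ 0.399 -0.12   0.   ]
side disc 0.71 [386.2, 275.0] at y=.018 [ 0.223  0.018 -0.2  ] [ 0.239  0.237 -0.   ]
side disc 0.57 [391.1, 177.0] at y=.018 [0.254 0.018 0.177] [ 0.24  -0.303  0.   ]
top lid_b_bar 0.38 [188.6, 127.7]  [0.403 0.027 1.068] [0.708 0.384 0.   ]
top disc 0.94 [317.6, 219.2]  [0.403 0.027 1.068] [0.458 0.048 0.   ]
top disc 0.8 [241.3, 300.9]  [0.403 0.027 1.068] [0.255 0.246 0.   ]
top disc 0.58 [174.6, 282.8]  [0.403 0.027 1.068] [0.304 0.416 0.   ]
```

View pics/s3.png

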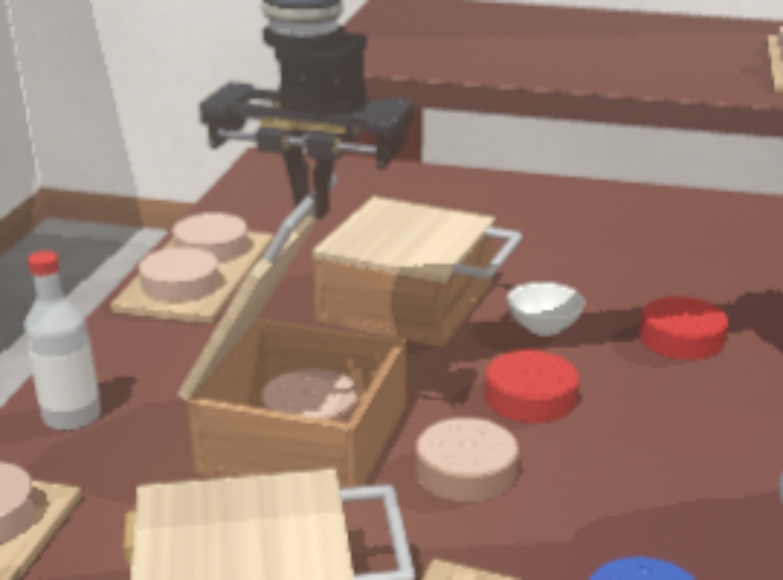

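The chord geometry gives about 60°. I'll cross-check from the near edge of the lid in the side picture, crop (183,396) to (263,262), and check that it is steady.

Run:
```python
from h import *
s=bot.read_state(); p=cam("side"); bx=np.array([.998,-.061,0]); by=np.array([.061,.998,0])
bar=np.array([.6178,.0158,.29])
def onp(c,off):
    o,v=ray(p,(160+c[0]/2.9,60+c[1]/2.9)); P=o+v*(((bar+off*by-o)@by)/(v@by)); return np.array([P@bx,P[2]])
a=onp((183,396),.095);b=onp((263,262),.095); d=b-a
print(a,b,np.linalg.norm(d),np.degrees(np.arctan2(d[1],-d[0])))
c=onp((318,190),0);print("bar mid",c)
s2=bot.read_state();print(s2["clock"],s2["eef_pos"],s2["wrist_force"],np.abs(s2["joint_vel"]).max(),s2["finger_gap"])
```

```text
[0.73020567 0.09486982] [0.63123841 0.26111381] 0.19347243471099682 59.23409850531369
bar mid [0.60909656 0.29808756]
7.2 [0.61816412 0.01598804 0.45554382] [-3.95372819 -2.6212075   4.78160494] 0.11594330107497784 0.13082451894692287
```

>>> step_arm --plan "0 0 0 0 0 0; 0 0 0 0 0 0; 0 0 0 0 0 0; 0 0 0 0 0 0; 0 0 0 0 0 0"

```text
clock: 7.7
eef_pos: [0.6182, 0.016, 0.4556]
ee_rot: [[0.061, 0.998, -0.002], [0.998, -0.061, -0.001], [-0.001, -0.002, -1.0]]
wrist_force: [-3.8, -1.4, 5.1]
finger_gap: 0.131
```

The side picture gives 59° and the arm's path about 60°. The pose and grip are steady, so I'm handing in.

```bash
python3 -c "
from h import *
print(order.job_done())"
```

```text
the job is handed in; nothing more can be done
None
```

The lid of box_b, the middle box with the clay disc in front of it, is held open at about 60° with its pull bar in the gripper. I handed the job in at about 7.7 s on the robot's clock.

- **Angle:** the arm's path gives 59–60°. The lid edge in the side picture gives 59°, though that edge came out 193 mm long instead of 180 mm. The network's bar point read about 9 mm lower than the grasp point (roughly 57°), still within tolerance.
- **Hold:** the pose and gap (about 11 mm, on the 12 mm bar) stayed steady over the last second. Wrist force was about 5 N. I read the grip from the gap and the 20 N setting, because finger contact force is not measured directly.
- **Disc:** it reads within about 8 mm of its first position, which is within what I'd expect from the network, and it looks unmoved in the side picture.
- **Other boxes, mould and bowl:** both other lids look shut in the last side view, and the bowl looks unmoved. The mould was outside that crop, and I did not re-measure it. The arm did not pass near it.

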